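# Turn a test-melt crucible mouth-up on the kiln tile

## Task

The short round-bottomed crucible has been kept mouth-down on the glass studio's bench; pick it up, turn it over and leave it standing mouth-up on the square kiln tile, ready for filling. Its heavy rounded bottom rocks it upright by itself when let go lying on its side. Set it down, do not drop it from a height, and leave the tall crucible and the shallow dish where they are.

Things in the scene. Friction and masses are not known exactly. Their poses are not given: they have to be found in the camera images.
- short_mid (a point): Centre (half-way up) of the short crucible: pale clay, 60 mm diameter, 60 mm high, 0.25 kg, mouth-down on the bench. z axis: mouth to foot (up at the start, down once turned over). Straight side for 33 mm from the mouth, then rounded (30 mm radius) to a 26 mm flat foot; wall 5 mm. Heavy bottom: centre of mass 20 mm from the foot, so let go lying on its side it rocks upright within 2 s.
- tile_top (a point): Centre of the top face of the square kiln tile, fixed flat on the bench, 150 x 150 mm, 8 mm thick, grey-brown; x and y along its edges, z up.
- tall_mid (a point): Centre (half-way up) of the tall crucible, same clay, mouth-down, 72 mm diameter at its mouth tapering to 60 mm at its foot on top, 110 mm high. A bystander; z up.
- dish_mid (a point): Centre (half-way up) of the shallow clay dish, mouth-up, 84 mm diameter, 30 mm high. A bystander; z up.
Not all that is in view belongs to the job. Leave any pink look-alike of the part that bears short_mid alone.

How it is judged:
By the outcome, as a careful person would: the job done as asked, in the order asked, and still so for the second after the job is handed in, with the robot touching nothing.
It also fails if it takes over 46 s, if anything falls off the work surface, if the arm or the gripper's body presses on something with over 40 N, if the wrist force passes 120 N, or if a joint passes its speed limit or range.

## Robot

A 6-joint arm with a two-finger parallel gripper is mounted at the origin on the work surface. World frame = base frame: x ahead of the robot, y to its left, z up, the work surface at z = 0. Lengths are in m, angles in rad, forces in N, time in s.
With the tool pointing down it reaches from about 0.425 to 0.95 m from the base axis. Payload 14.7 kg.
Tool frame: the origin (TCP) lies midway between the tips of the shut fingers; the grasp point (between the pads) lies 19 mm behind it; x points along the fingers, z is the direction in which the jaws open and shut, and the axes are right-handed (so a half turn about x gives the same grasp; the last joint's range is limited). The gripper opens to 85 mm and grips with 20 to 120 N. Pads are 22 mm wide; open, the fingers measure 114 mm over their backs; the gripper's body (76 mm by 85 mm) begins 54 mm behind the grasp point. The pads swing forward as they close: fully open they stand 13 mm farther back than shut.
Start: joints at [1.152, 0.48, 1.596, -0, 1.065, -0.047], TCP at [0.236, 0.606, 0.231] pointing down, gripper open.
Joint ranges: [-2.75, 2.75], [-0.82, 2.05], [0.23, 2.67], [-1.56, 4.7], [0.09, 2.69], [-2.92, 2.92]. Speed limits (rad/s): [1.89, 1.89, 2.39, 3.01, 3.01, 3.01].

## Interface

Orientations are given as a rotation vector (axis times angle).
In Python, from cell import status, eyes, bot, models gives the robot as it stands. The module is installed in compiled form; this text tells all that it offers.
- The arm moves only by the shell command python3 -m jog 'ROWS' [FORCE]. ROWS is JSON, a list of rows, each a list of 3 entries, a list of its own where there are three numbers: the turn, a rotation vector about the world's x, y, z in degrees, then the shift along the world's x, y, z in mm, then the finger opening in mm, from 0 to 85.4. A call has 1 to 20 rows; each row shifts and turns the commanded pose from where the row before left it; what a row does not reach is not made up. A row lasts 1/8 s, in which the tool goes at most 62.5 mm and 10.7 degrees, less where a joint would pass 70% of its speed; a pose out of reach is approached as far as the arm can. A call is refused whole if a number of a shift passes 62.5 or a number of a turn 10.7, either way. A call with a gripper value outside its range is refused whole. The fingers move at their own pace and stop on an object; FORCE is the grip in N (left out, the last holds). Time passes only in rows, so rows that do not move let the fingers close. It gives the time, the measured TCP pose, the force and the opening at its end, in the units of the state.
- status.get_state(): the state, without advancing time (a new reading comes with each control period).
- eyes.snapshot(name): name is "scene" or "top" or "wrist"; returns (picture, depth): 384x512x3 uint8, red, green, blue; 384x512 float32, m along the optical axis (not along the pixel's ray), 0 where there is no reading.
- eyes.camera_model(name): a dict with "camera_matrix" (3x3 intrinsics, pixels), "cam_to_world" (4x4, takes a point from camera to world coordinates). Camera axes: x right, y down, z forward; pixel columns grow to the right and rows downward; lengths in m; the calibration is good to about 2 mm. A picture is of the moment at which its call begins: read the wrist's pose just before it. camera_model takes no time and is no camera call; for the wrist camera it gives the pose at the moment of the call.
- bot.sign_off(): hands the job in, once; it reports no verdict.
Trained networks look in the newest picture that a camera, given by its name, has taken for a name from the list of things; names that differ only in an ending like _2 or _b are one class to them, and where a whole thing is asked for, a point or a joint stands for the part that bears it (a point fixed in the world has none). Each returns a list of dicts, best first, with "score" (0 to 1); they miss things now and then, are a little off and sometimes report something else, mostly with a low value. They report only what shows in the picture. A call takes as long as a camera call. They do not tell look-alikes from the thing itself.
- models.search_frame(camera, thing): "xyz" ([x, y, z] in m, in world coordinates, good to about 4 mm: the middle of the surface that is visible of it).
- models.trace(camera, thing): "mask" (384x512 bool, what is visible of it).
- models.mark_of(camera, thing): "xyz" ([x, y, z] in m, in world coordinates, good to about 4 mm: a listed point, or the origin of a listed thing).
The state is a dict: "time_s": time; "joints": joint angles; "joint_vel": joint speeds; "joint_efforts": joint torques, N m; "ee_pos": TCP position; "orientation": TCP orientation; "ft_force": force on the tool from outside, world axes, zero at the start; "moment": the same for the moment, N m; "width": finger opening in m.
Only numpy, scipy, OpenCV 4.12 (cv2) and the standard library are available. Lean on these libraries where they do the work, as an engineer would, in place of code of your own. Each camera call takes 0.05 s, during which the arm holds its last target. There are 200 camera calls.

## Working session

There is one attempt and no reset: what is moved stays moved. The work goes in short steps, Python scripts to look and compute and a shell command to move; the robot and the scene stay as the last step left them, time stands still between calls to the robot, and variables do not carry over. Pictures are saved under pics/ and viewed, about 8 in all and at most 12, crops included, and the job is handed in when it is done.

```bash
mkdir -p pics
python3 - <<'E'
from cell import status, eyes, bot, models
import cv2,numpy as np
for c in ("scene","top"):
    p,d=eyes.snapshot(c); cv2.imwrite(f"pics/{c}0.png",p[:,:,::-1])
    M=eyes.camera_model(c);K=M["camera_matrix"];T=np.linalg.inv(M["cam_to_world"])
    for t in("short_mid","tile_top","tall_mid","dish_mid"):
        for r in models.mark_of(c,t):
            q=T[:3,:3]@r["xyz"]+T[:3,3];u=K@q/q[2]
            print(c,t,np.round(r["xyz"],3),round(r["score"],2),u[:2].astype(int), {k:np.round(v,3) for k,v in r.items() if k not in("xyz","score")})
s=status.get_state();print(s)
E
```

```text
scene short_mid [ 0.58  -0.134  0.028] 0.98 [198 202] {}
scene short_mid [ 0.611 -0.026  0.031] 0.98 [236 216] {}
scene short_mid [ 0.69  -0.085  0.03 ] 0.77 [207 240] {}
scene tile_top [ 0.505 -0.346  0.011] 0.83 [130 177] {}
scene tall_mid [0.493 0.334 0.058] 0.75 [381 188] {}
scene dish_mid [0.522 0.132 0.014] 0.83 [301 199] {}
top short_mid [ 0.69  -0.087  0.03 ] 0.88 [294 153] {}
top short_mid [ 0.614 -0.023  0.029] 0.82 [274 178] {}
top short_mid [ 0.577 -0.128  0.03 ] 0.67 [309 190] {}
top tile_top [ 0.504 -0.341  0.008] 0.78 [380 213] {}
top tall_mid [0.488 0.331 0.052] 0.83 [155 223] {}
top dish_mid [0.522 0.137 0.015] 0.82 [222 210] {}
top dish_mid [0.486 0.334 0.054] 0.21 [154 224] {}
{'time_s': 0.5, 'joints': array([ 1.15238163e+00,  4.80193169e-01,  1.59632026e+00,  3.13024040e-05,
        1.06509343e+00, -4.66162632e-02]), 'joint_vel': array([-1.18823424e-03, -9.78605159e-04,  3.79031591e-04, -3.47857128e-05,
        1.19333150e-03,  8.92318129e-04]), 'joint_efforts': array([-1.71998039e-03, -9.49786377e+01, -4.30356896e+01, -3.31218837e-05,
        2.29523139e-03,  3.51974518e-05]), 'ee_pos': array([0.23611427, 0.60558293, 0.23129342]), 'orientation': array([-0.93108723,  1.36249392,  0.93111337]), 'ft_force': array([-0.50502874,  0.26197491, -0.18681398]), 'moment': array([ 0.02850138, -0.00185779, -0.0390641 ]), 'width': 0.08579334273823302}
```

Run:
```python
import cv2,numpy as np
a=cv2.imread("pics/scene0.png")[150:280,90:420]
b=cv2.imread("pics/top0.png")[120:270,120:430]
a=cv2.resize(a,(780,307),interpolation=3);b=cv2.resize(b,(600,290),interpolation=3)
b=cv2.copyMakeBorder(b,0,0,0,180,0)
cv2.imwrite("pics/crop0.png",np.vstack([a,b]))
```

```text
(no output)
```

View pics/crop0.png

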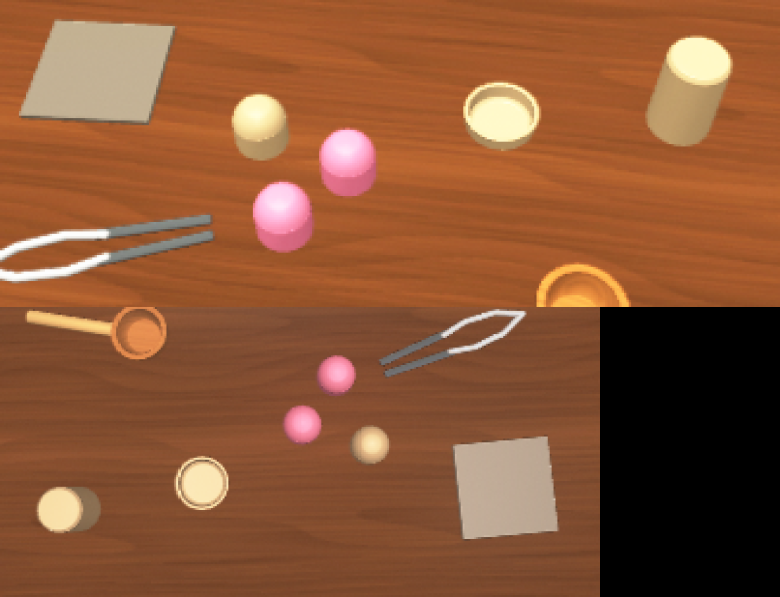

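View pics/scene0.png

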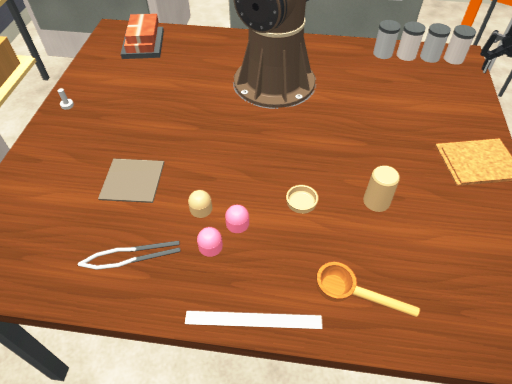

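Candidates in the scene picture are (198,202) pale, (236,216) pink and (207,240) pink. The pale one at about (0.578, −0.131) is the clay short crucible. The enlarged crop confirms both others are pink look-alikes. The tile is at scene (130,180), rotated a few degrees.

My plan is to grip it with the tool tilted about 35° below horizontal, pointing +y so it stays clear of the pinks. I'll lift, roll the tool 180° about its axis, set the crucible on its rounded bottom on the tile, and release. First I'll swing over, then fit the kinematics.

```bash
python3 -m jog '[[[0,0,0],[45,-45,30],85],[[0,0,0],[45,-45,30],85],[[0,0,0],[45,-45,0],85],[[0,0,0],[45,-45,0],85],[[0,0,0],[45,-45,0],85],[[0,0,0],[45,-45,0],85],[[0,0,0],[5,-55,0],85],[[0,0,0],[5,-55,0],85],[[0,0,0],[5,-55,0],85],[[0,0,0],[5,-55,0],85],[[0,0,0],[5,-55,0],85],[[0,0,0],[5,-55,0],85],[[0,0,0],[5,-55,0],85],[[0,0,0],[5,-55,0],85],[[0,0,0],[5,-55,0],85],[[0,0,0],[5,-55,0],85],[[0,0,0],[0,0,0],85]]'
cat > h.py <<'E'
from cell import status
from scipy.spatial.transform import Rotation as R
import numpy as np, json
def show():
    s=status.get_state(); M=R.from_rotvec(s["orientation"]).as_matrix()
    print("t",s["time_s"],"q",np.round(s["joints"],3),"tcp",np.round(s["ee_pos"],4),"F",np.round(s["ft_force"],1),"w",round(s["width"],4))
    print("x",np.round(M[:,0],3),"z",np.round(M[:,2],3))
    open("log.txt","a").write(json.dumps([list(s["joints"]),list(s["ee_pos"]),list(s["orientation"])])+"\n")
E
python3 -c "
import h;h.show()"
```

```text
time_s: 2.62
ee_pos: [0.5429, -0.2047, 0.2844]
orientation: [-0.929, 1.364, 0.928]
ft_force: [0.5, 0.0, 0.1]
width: 0.0848
t 2.625 q [-4.120e-01  3.320e-01  1.697e+00 -1.000e-03  1.112e+00 -1.607e+00] tcp [ 0.5429 -0.2047  0.2844] F [0.5 0.  0.1] w 0.0848
x [ 0.    -0.001 -1.   ] z [ 0.367  0.93  -0.001]
```

```bash
cat > ik.py <<'E'
import numpy as np
from scipy.spatial.transform import Rotation as R
def wr(q1,s,tool,jaw):
    x=np.array(tool)/np.linalg.norm(tool); z=np.array(jaw,float); z/=np.linalg.norm(z)
    M=np.c_[x,np.cross(z,x),z]
    B=R.from_euler('ZY',[q1,s-np.pi/2])
    e=(B.inv()*R.from_matrix(M)).as_euler('XYX')
    return e, np.array([e[0]+np.pi,-e[1],e[2]+np.pi])
E
python3 - <<'E'
from ik import *
for nm,q1s in(("crucible",(-.3,-.5)),("tile",(-.6,-.8))):
  for q1 in q1s:
    for s in (1.9,2.2):
      for a in(35,45):
       for az in (60,90,120):
        c,S=np.cos(np.radians(a)),np.sin(np.radians(a));A=np.radians(az)
        for sg in((1,) if nm=="crucible" else (-1,)):
          e=wr(q1,s,[c*np.cos(A),c*np.sin(A),-S],[sg*np.sin(A),-sg*np.cos(A),0])
          print(nm,q1,s,a,az,sg,[np.round(k,2) for k in e])
E
```

```text
crucible -0.3 1.9 35 60 1 [array([ 1.03,  1.21, -0.16]), array([ 4.17, -1.21,  2.99])]
crucible -0.3 1.9 35 90 1 [array([ 0.9 ,  1.61, -0.44]), array([ 4.04, -1.61,  2.7 ])]
crucible -0.3 1.9 35 120 1 [array([ 0.65,  1.96, -0.8 ]), array([ 3.79, -1.96,  2.34])]
crucible -0.3 1.9 45 60 1 [array([ 0.84,  1.18, -0.09]), array([ 3.98, -1.18,  3.05])]
crucible -0.3 1.9 45 90 1 [array([ 0.74,  1.54, -0.44]), array([ 3.88, -1.54,  2.7 ])]
crucible -0.3 1.9 45 120 1 [array([ 0.52,  1.84, -0.84]), array([ 3.66, -1.84,  2.3 ])]
crucible -0.3 2.2 35 60 1 [array([ 1.15,  1.07, -0.45]), array([ 4.29, -1.07,  2.69])]
crucible -0.3 2.2 35 90 1 [array([ 0.91,  1.43, -0.68]), array([ 4.05, -1.43,  2.47])]
crucible -0.3 2.2 35 120 1 [array([ 0.6 ,  1.72, -0.98]), array([ 3.74, -1.72,  2.16])]
crucible -0.3 2.2 45 60 1 [array([ 0.96,  1.  , -0.35]), array([ 4.1 , -1.  ,  2.79])]
crucible -0.3 2.2 45 90 1 [array([ 0.77,  1.32, -0.65]), array([ 3.91, -1.32,  2.49])]
crucible -0.3 2.2 45 120 1 [array([ 0.5 ,  1.57, -0.99]), array([ 3.64, -1.57,  2.15])]
crucible -0.5 1.9 35 60 1 [array([ 0.99,  1.37, -0.2
[... 2247 characters left out ...]
0.75, 1.52, 2.72]), array([ 3.89, -1.52,  5.86])]
tile -0.8 1.9 45 90 -1 [array([0.53, 1.82, 2.32]), array([ 3.68, -1.82,  5.46])]
tile -0.8 1.9 45 120 -1 [array([0.19, 2.  , 1.83]), array([ 3.33, -2.  ,  4.97])]
tile -0.8 2.2 35 60 -1 [array([0.92, 1.41, 2.48]), array([ 4.07, -1.41,  5.62])]
tile -0.8 2.2 35 90 -1 [array([0.61, 1.71, 2.18]), array([ 3.76, -1.71,  5.32])]
tile -0.8 2.2 35 120 -1 [array([0.21, 1.88, 1.78]), array([ 3.35, -1.88,  4.92])]
tile -0.8 2.2 45 60 -1 [array([0.78, 1.31, 2.51]), array([ 3.92, -1.31,  5.65])]
tile -0.8 2.2 45 90 -1 [array([0.52, 1.56, 2.17]), array([ 3.66, -1.56,  5.31])]
tile -0.8 2.2 45 120 -1 [array([0.18, 1.71, 1.77]), array([ 3.32, -1.71,  4.91])]
```

```bash
python3 -m jog '[[[0,0,-9.77],[4,0,0],85],[[0,0,-9.77],[4,0,0],85],[[0,0,-9.77],[4,0,0],85],[[0,0,-9.77],[4,0,0],85],[[0,0,-9.77],[4,0,0],85],[[0,0,-9.77],[4,0,0],85],[[0,0,-9.77],[4,0,0],85],[[9.2,0,0],[0,0,-15],85],[[9.2,0,0],[0,0,-15],85],[[9.2,0,0],[0,0,-15],85],[[9.2,0,0],[0,0,-15],85],[[9.2,0,0],[0,0,-15],85],[[9.2,0,0],[0,0,-15],85],[[0,0,0],[0,0,0],85]]'
python3 -c "
import h;h.show()"
```

```text
time_s: 4.38
ee_pos: [0.5695, -0.201, 0.1906]
orientation: [0.755, 1.438, 0.756]
ft_force: [0.0, -0.2, -0.1]
width: 0.0848
t 4.375 q [-0.767  0.843  1.435  0.635  1.639 -0.989] tcp [ 0.5695 -0.201   0.1906] F [ 0.  -0.2 -0.1] w 0.0848
x [-0.002  0.824 -0.566] z [ 1.     0.002 -0.002]
```

Run:
```python
from cell import eyes,models
import numpy as np,cv2
def cloud(c,d):
    M=eyes.camera_model(c);K=M["camera_matrix"];T=M["cam_to_world"]
    v,u=np.mgrid[:384,:512]
    P=np.stack([(u-K[0,2])/K[0,0]*d,(v-K[1,2])/K[1,1]*d,d],-1)
    return P@T[:3,:3].T+T[:3,3]
for c in("wrist","top","scene"):
    p,d=eyes.snapshot(c);P=cloud(c,d); cv2.imwrite(f"pics/{c}1.png",p[:,:,::-1])
    for r in models.mark_of(c,"short_mid"): print(c,"mark",np.round(r["xyz"],4),round(r["score"],2))
    for t in("short_mid","tile_top"):
        for r in models.trace(c,t):
            m=r["mask"]&(d>0);
            if m.sum()<30: continue
            X=P[m]; col=p[m].mean(0).astype(int)
            if t=="short_mid":
                Y=X[(X[:,2]>.036)]  # sphere fit, radius 30
                if len(Y)<10: continue
                A=np.c_[2*Y,np.ones(len(Y))];s=np.linalg.lstsq(A,(Y**2).sum(1),rcond=None)[0]
                print(c,t,"sphere",np.round(s[:3],4),col,round(r["score"],2), "zmax",X[:,2].max().round(4))
            else:
                b=cv2.minAreaRect((X[:,:2]*1000).astype(np.float32)); print(c,t,b,np.median(X[:,2]).round(4),round(r["score"],2))
```

```text
wrist mark [ 0.5708 -0.1329  0.0303] 0.97
wrist mark [ 0.6849 -0.0798  0.0292] 0.79
wrist mark [ 0.6076 -0.0249  0.0284] 0.74
wrist short_mid sphere [ 0.5765 -0.1334  0.0344] [239 220 168] 0.97 zmax 0.0633
wrist short_mid sphere [ 0.6871 -0.0846  0.0347] [245 169 195] 0.88 zmax 0.0635
wrist short_mid sphere [ 0.6106 -0.0294  0.0342] [245 167 191] 0.82 zmax 0.0628
top mark [ 0.6905 -0.086   0.0331] 0.8
top mark [ 0.575  -0.1277  0.0307] 0.74
top short_mid sphere [ 0.5751 -0.1308  0.0342] [211 175 130] 0.82 zmax 0.0644
top short_mid sphere [ 0.6092 -0.027   0.0343] [236 140 163] 0.76 zmax 0.0636
top short_mid sphere [ 0.6857 -0.0818  0.0349] [228 134 156] 0.63 zmax 0.064
top tile_top ((547.75146484375, -274.90557861328125), (45.77250671386719, 79.35604858398438), 55.244384765625) 0.0072 0.66
scene mark [ 0.5781 -0.1331  0.0308] 0.82
scene mark [ 0.6058 -0.0281  0.0276] 0.76
scene short_mid sphere [ 0.6891 -0.0819  0.0339] [243 162 191] 0.98 zmax 0.063
scene short_mid sphere [ 0.5776 -0.1308  0.0332] [222 197 144] 0.9 zmax 0.063
scene short_mid sphere [ 0.612  -0.0271  0.0323] [241 156 182] 0.73 zmax 0.0622
scene tile_top ((544.2343139648438, -334.8419494628906), (217.5334930419922, 163.61595153808594), 6.331374168395996) 0.0071 0.82
```

View pics/wrist1.png

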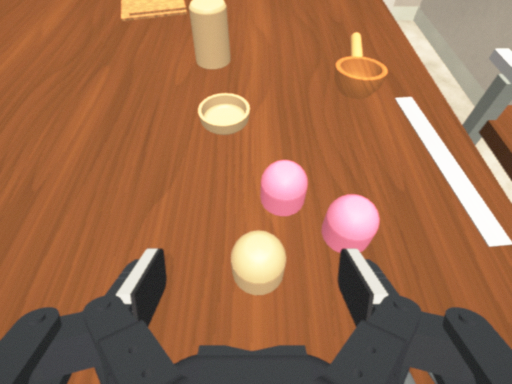

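```bash
python3 -m jog '[[[0,0,0],[2,0,-30],85],[[0,0,0],[2,0,-30],85],[[0,0,0],[2,0,-30],85],[[0,0,0],[0,0,-25],85],[[0,0,0],[0,0,0],85],[[0,0,0],[0,0,0],85]]'
python3 -c "
import h;h.show()"
```

```text
time_s: 5.72
ee_pos: [0.5771, -0.2014, 0.0804]
orientation: [0.747, 1.434, 0.755]
ft_force: [0.2, -0.1, 0.3]
width: 0.0851
t 5.725 q [-0.76   0.984  1.434  0.639  1.516 -1.076] tcp [ 0.5771 -0.2014  0.0804] F [ 0.2 -0.1  0.3] w 0.0851
x [ 0.     0.821 -0.571] z [1.    0.003 0.005]
```

```bash
python3 -m jog '[[[0,0,0],[-1,18,-13.5],85],[[0,0,0],[0,18,-13.5],85],[[0,0,0],[0,18,-13],85],[[0,0,0],[0,18,-13],85],[[0,0,0],[0,17,-12],85],[[0,0,0],[0,0,0],85],[[0,0,0],[0,0,0],85]]'
python3 -c "
import h;h.show()
from cell import eyes;import cv2
p,d=eyes.snapshot('wrist');cv2.imwrite('pics/w2.png',p[:,:,::-1])"
```

```text
time_s: 6.6
ee_pos: [0.5761, -0.1125, 0.0147]
orientation: [0.747, 1.434, 0.755]
ft_force: [-0.2, -0.9, 0.3]
width: 0.0851
t 6.6 q [-0.67   1.028  1.576  0.723  1.339 -1.152] tcp [ 0.5761 -0.1125  0.0147] F [-0.2 -0.9  0.3] w 0.0851
x [ 0.     0.821 -0.571] z [1.    0.003 0.005]
```

View pics/w2.png

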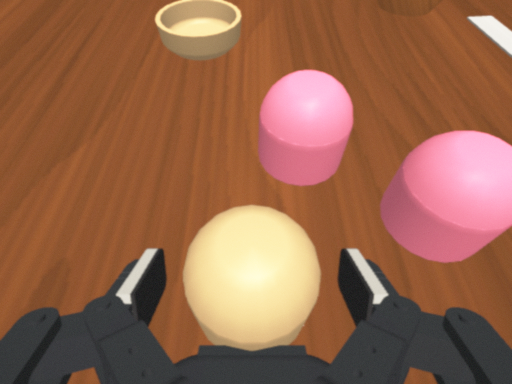

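The pale crucible at (252,275) sits midway between the pads (x 165 and 340). I'll close and lift.

```bash
python3 -m jog '[[[0,0,0],[0,0,0],70],[[0,0,0],[0,0,0],60],[[0,0,0],[0,0,0],50],[[0,0,0],[0,0,0],50],[[0,0,0],[0,0,0],50],[[0,0,0],[0,0,0],50]]' 40
python3 -c "
import h;h.show()"
python3 -m jog '[[[0,0,0],[0,0,15],50],[[0,0,0],[0,-10,40],50],[[0,0,0],[0,-20,40],50],[[0,0,0],[0,-20,40],50],[[0,0,0],[0,-20,20],50],[[0,0,0],[0,0,0],50]]'
python3 -c "
import h;h.show()"
```

```text
time_s: 7.4
ee_pos: [0.5761, -0.1127, 0.0151]
orientation: [0.747, 1.434, 0.755]
ft_force: [-0.8, -3.8, 4.7]
width: 0.0583
t 7.4 q [-0.67   1.027  1.577  0.723  1.339 -1.152] tcp [ 0.5761 -0.1127  0.0151] F [-0.8 -3.8  4.7] w 0.0583
x [ 0.001  0.821 -0.571] z [1.    0.003 0.005]
time_s: 8.15
ee_pos: [0.5764, -0.1838, 0.1715]
orientation: [0.744, 1.432, 0.753]
ft_force: [0.1, 0.8, -2.8]
width: 0.0583
t 8.15 q [-0.744  0.853  1.464  0.65   1.588 -1.007] tcp [ 0.5764 -0.1838  0.1715] F [ 0.1  0.8 -2.8] w 0.0583
x [ 0.003  0.82  -0.573] z [1.    0.002 0.007]
```

```bash
python3 -m jog '[[[0,8.2,-5.7],[-4,-6,0],50],[[0,8.2,-5.7],[-4,-6,0],50],[[0,8.2,-5.7],[-4,-6,0],50],[[0,8.2,-5.7],[-4,-6,0],50],[[0,8.2,-5.7],[-4,-6,0],50],[[0,8.2,-5.7],[-4,-6,0],50],[[0,8.2,-5.7],[-4,-6,0],50],[[0,8.2,-5.7],[-4,-6,0],50],[[0,8.2,-5.7],[-4,-6,0],50],[[0,8.2,-5.7],[-4,-6,0],50],[[0,8.2,-5.7],[-4,-6,0],50],[[0,8.2,-5.7],[-4,-6,0],50],[[0,8.2,-5.7],[-4,-6,0],50],[[0,8.2,-5.7],[-4,-6,0],50],[[0,8.2,-5.7],[-4,-6,0],50],[[0,8.2,-5.7],[-4,-6,0],50],[[0,8.2,-5.7],[-4,-6,0],50],[[0,8.2,-5.7],[-3,-2,0],50],[[0,0,0],[0,0,0],50]]'
python3 -c "
import h;h.show()"
```

```text
time_s: 10.52
ee_pos: [0.5045, -0.2853, 0.169]
orientation: [-1.646, -0.868, 1.639]
ft_force: [0.5, 0.2, -2.8]
width: 0.0584
t 10.525 q [-0.903  0.883  1.401  0.537  1.686  2.052] tcp [ 0.5045 -0.2853  0.169 ] F [ 0.5  0.2 -2.8] w 0.0584
x [-0.001  0.822 -0.57 ] z [-1.    -0.006 -0.008]
```

```bash
python3 -m jog '[[[5,0,0],[0,0,-30],50],[[5,0,0],[0,0,-30],50],[[0,0,0],[0,0,-30],50],[[0,0,0],[0,0,-20],50],[[0,0,0],[0,0,-10],50],[[0,0,0],[0,0,0],50],[[0,0,0],[0,0,0],50]]'
python3 -c "
import h;h.show()
from cell import eyes;import cv2
p,d=eyes.snapshot('scene');a=cv2.resize(p[110:260,60:260,::-1],(800,600),interpolation=3);cv2.imwrite('pics/s3.png',a)"
```

```text
time_s: 11.4
ee_pos: [0.5052, -0.2865, 0.0507]
orientation: [-1.529, -0.981, 1.518]
ft_force: [-0.5, 0.1, -2.7]
width: 0.0584
t 11.4 q [-0.928  1.136  1.309  0.582  1.715  1.959] tcp [ 0.5052 -0.2865  0.0507] F [-0.5  0.1 -2.7] w 0.0584
x [ 0.     0.907 -0.421] z [-1.    -0.004 -0.01 ]
```

View pics/s3.png

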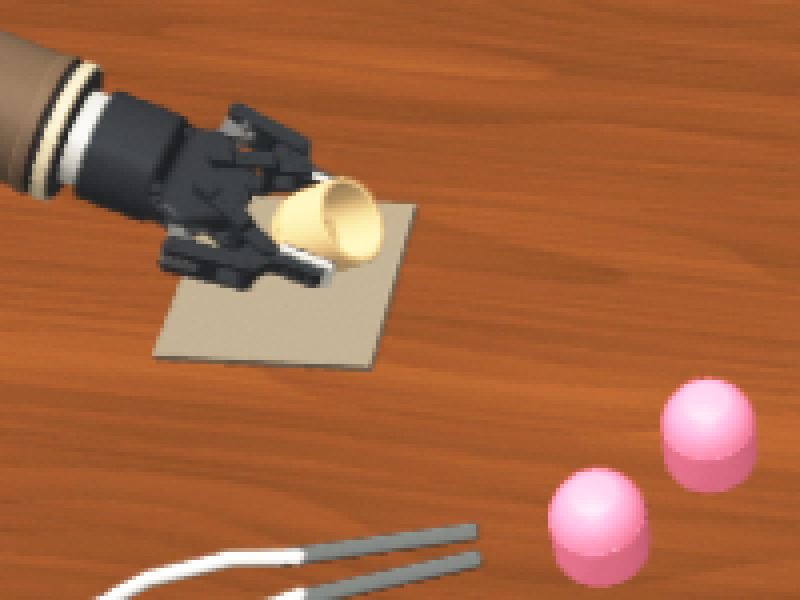

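```bash
python3 -m jog '[[[0,0,0],[0,0,-10],50],[[0,0,0],[0,0,-5],50],[[0,0,0],[0,0,-3],50],[[0,0,0],[0,0,0],50]]'
python3 -c "
import h;h.show()"
python3 -m jog '[[[0,0,0],[0,0,-1],50],[[0,0,0],[0,0,-0.5],50],[[0,0,0],[0,0,0],50]]'
python3 -c "
import h;h.show()"
```

```text
time_s: 11.95
ee_pos: [0.5048, -0.286, 0.0314]
orientation: [-1.527, -0.981, 1.518]
ft_force: [0.0, -0.2, -2.5]
width: 0.0582
t 11.95 q [-0.928  1.163  1.301  0.581  1.7    1.95 ] tcp [ 0.5048 -0.286   0.0314] F [ 0.  -0.2 -2.5] w 0.0582
x [-0.     0.908 -0.419] z [-1.    -0.004 -0.008]
time_s: 12.32
ee_pos: [0.5049, -0.2861, 0.031]
orientation: [-1.527, -0.982, 1.517]
ft_force: [-1.0, 0.4, 5.2]
width: 0.0583
t 12.325 q [-0.928  1.164  1.3    0.581  1.7    1.949] tcp [ 0.5049 -0.2861  0.031 ] F [-1.   0.4  5.2] w 0.0583
x [-0.     0.908 -0.419] z [-1.    -0.004 -0.009]
```

```bash
python3 -m jog '[[[0,0,0],[0,0,0],70],[[0,0,0],[0,0,0],85],[[0,0,0],[0,-30,14],85],[[0,0,0],[0,-40,19],85],[[0,0,0],[0,-40,19],85],[[0,0,0],[0,-40,19],85],[[0,0,0],[0,-20,10],85],[[0,0,0],[0,0,0],85],[[0,0,0],[0,0,0],85],[[0,0,0],[0,0,0],85],[[0,0,0],[0,0,0],85],[[0,0,0],[0,0,0],85],[[0,0,0],[0,0,0],85],[[0,0,0],[0,0,0],85],[[0,0,0],[0,0,0],85]]' 20
python3 -c "
import h;h.show()
from cell import eyes,models;import cv2,numpy as np
p,d=eyes.snapshot('scene');a=cv2.resize(p[110:260,60:260,::-1],(640,480),interpolation=3);cv2.imwrite('pics/s4.png',a)
for r in models.mark_of('scene','short_mid'): print(np.round(r['xyz'],3),r['score'])
for t in ('tall_mid','dish_mid'): print(t,[np.round(r['xyz'],3) for r in models.mark_of('scene',t)])
p,d=eyes.snapshot('top');
for r in models.mark_of('top','short_mid'): print(np.round(r['xyz'],3),r['score'])"
```

```text
time_s: 14.2
ee_pos: [0.5048, -0.4562, 0.1111]
orientation: [-1.527, -0.981, 1.518]
ft_force: [0.4, 0.2, -0.4]
width: 0.085
t 14.2 q [-1.036  1.243  0.829  0.556  2.075  2.097] tcp [ 0.5048 -0.4562  0.1111] F [ 0.4  0.2 -0.4] w 0.085
x [ 0.     0.908 -0.42 ] z [-1.    -0.004 -0.009]
[ 0.509 -0.346  0.04 ] 0.96
[ 0.607 -0.028  0.031] 0.92
[ 0.689 -0.082  0.028] 0.9
tall_mid [array([0.492, 0.333, 0.056])]
dish_mid [array([0.519, 0.132, 0.016])]
[ 0.503 -0.34   0.038] 0.86
[ 0.69  -0.083  0.033] 0.75
[ 0.613 -0.025  0.031] 0.7
```

View pics/s4.png

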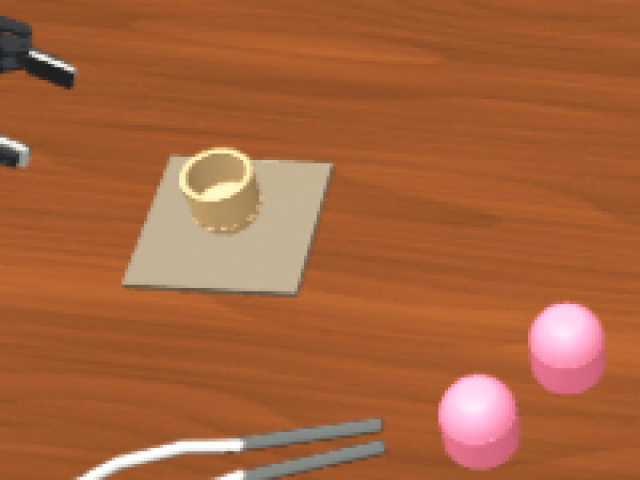

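It's standing mouth-up near the tile centre (crop 222,190), gripper clear. I'll let it settle and check that the rim is level.

```bash
python3 -m jog '[[[0,0,0],[0,-10,10],85],[[0,0,0],[0,0,0],85],[[0,0,0],[0,0,0],85],[[0,0,0],[0,0,0],85],[[0,0,0],[0,0,0],85],[[0,0,0],[0,0,0],85],[[0,0,0],[0,0,0],85],[[0,0,0],[0,0,0],85],[[0,0,0],[0,0,0],85],[[0,0,0],[0,0,0],85],[[0,0,0],[0,0,0],85],[[0,0,0],[0,0,0],85]]'
python3 - <<'E'
from cell import eyes,models;import cv2,numpy as np
for c in("scene","top"):
    p,d=eyes.snapshot(c);M=eyes.camera_model(c);K=M["camera_matrix"];T=M["cam_to_world"]
    v,u=np.mgrid[:384,:512];P=np.stack([(u-K[0,2])/K[0,0]*d,(v-K[1,2])/K[1,1]*d,d],-1)@T[:3,:3].T+T[:3,3]
    m=(np.hypot(P[...,0]-.505,P[...,1]+.344)<.06)&(P[...,2]>.06)&(d>0)
    X=P[m];print(c,len(X),"zmax",X[:,2].max().round(4),"bbox",X.min(0).round(3),X.max(0).round(3))
    Y=X[X[:,2]>.063];s=np.linalg.lstsq(np.c_[Y[:,:2],np.ones(len(Y))],Y[:,2],rcond=None)[0];print("rim slope deg",np.degrees(np.arctan(s[:2])).round(1),len(Y))
    print([np.round(r["xyz"],3) for r in models.mark_of(c,"short_mid")],[np.round(r["xyz"],3) for r in models.mark_of(c,"tile_top")])
    if c=="scene": cv2.imwrite("pics/s5.png",cv2.resize(p[130:230,80:200,::-1],(720,600),interpolation=3))
E
```

```text
time_s: 16.0
ee_pos: [0.5048, -0.4662, 0.1211]
orientation: [-1.527, -0.981, 1.518]
ft_force: [-1.0, -0.4, -1.1]
width: 0.0849
scene 2446 zmax 0.5158 bbox [ 0.457 -0.403  0.06 ] [ 0.537 -0.303  0.516]
rim slope deg [-80.7 -76.9] 2406
[array([ 0.687, -0.083,  0.034]), array([ 0.61 , -0.027,  0.031])] [array([ 0.508, -0.344,  0.01 ])]
top 2405 zmax 0.5809 bbox [ 0.446 -0.404  0.06 ] [ 0.533 -0.305  0.581]
rim slope deg [-74.1 -67.3] 2391
[array([ 0.689, -0.086,  0.03 ]), array([ 0.613, -0.024,  0.028]), array([ 0.502, -0.337,  0.039])] [array([ 0.505, -0.341,  0.009])]
```

View pics/s5.png

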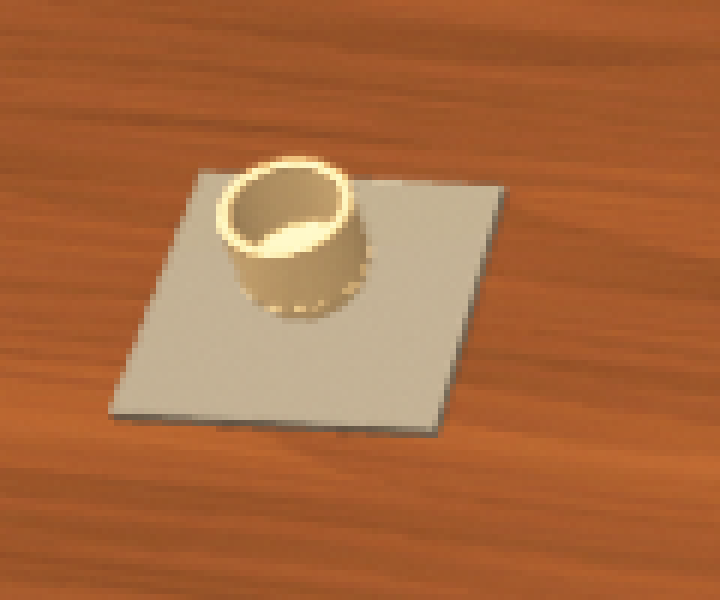

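The rim check picked up the arm, so I'll redo it with a height cap.

Run:
```python
from cell import eyes;import numpy as np
for c in("scene","top"):
    p,d=eyes.snapshot(c);M=eyes.camera_model(c);K=M["camera_matrix"];T=M["cam_to_world"]
    v,u=np.mgrid[:384,:512];P=np.stack([(u-K[0,2])/K[0,0]*d,(v-K[1,2])/K[1,1]*d,d],-1)@T[:3,:3].T+T[:3,3]
    m=(np.hypot(P[...,0]-.505,P[...,1]+.342)<.045)&(P[...,2]>.064)&(P[...,2]<.085)&(d>0)
    Y=P[m];s=np.linalg.lstsq(np.c_[Y[:,:2],np.ones(len(Y))],Y[:,2],rcond=None)[0]
    print(c,len(Y),"z",Y[:,2].min().round(4),np.median(Y[:,2]).round(4),Y[:,2].max().round(4),"xy",Y.min(0).round(3),Y.max(0).round(3),"slope",np.degrees(np.arctan(s[:2])).round(1))
```

```text
scene 114 z 0.064 0.0661 0.0705 xy [ 0.475 -0.371  0.064] [ 0.537 -0.311  0.07 ] slope [ 0.1 -0.1]
top 88 z 0.0641 0.0674 0.0719 xy [ 0.477 -0.368  0.064] [ 0.533 -0.311  0.072] slope [ 0.3 -0.9]
```

Rim is level at 66–68 mm (8 + 60 expected).

```bash
python3 -c "
from cell import bot;print(bot.sign_off())"
```

```text
the job is handed in; nothing more can be done
None
```

The short pale crucible is standing mouth-up on the kiln tile, and the job is handed in at about 16 s of the 46 s allowed. I gripped it with the tool tilted, rolled it half a turn and lowered it until its rounded bottom touched the tile. On release it rocked upright by itself, and I backed the gripper away.

**Last checks:**
- **Position:** the crucible is within about 5 mm of the tile centre, at roughly (0.505, −0.341).
- **Upright:** the rim is level to within 1°, at about 67 mm against the expected 68 mm.
- **Bystanders:** the tall crucible and the dish gave the same positions as at the start, within a few millimetres. The pink look-alikes also did not move.
- **Gripper:** it is open and clear of everything.

**Checks that failed or disagreed:**
- The first rim-level check picked up points on the arm, so I repeated it with a height limit.
- In the last scene-camera call the network missed the crucible. The top camera's call, the depth reading and the picture all showed it.

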